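Check the detector pad with a sprung-pin gauge and log the reading

ROBOT

A 6-joint arm with a two-finger parallel gripper is mounted at the origin on the work surface. World frame = base frame: x ahead of the robot, y to its left, z up, the work surface at z = 0. Lengths are in m, angles in rad, forces in N, time in s.
With the tool pointing down it reaches from about 0.35 to 0.875 m from the base axis. Payload 15.5 kg.
Tool frame: the origin (TCP) lies between the finger pads; the fingertips stand tcp_to_tips ahead of it and the grasp point (between the pads) lies 2 mm behind it (tcp_to_tips is the distance from the TCP to the fingertips, in m); z points along the fingers, y is the line along which they close (so a half turn about z gives the same grasp; the last joint's range is limited). The gripper opens to 85 mm and grips with 20 to 120 N. Pads are 22 mm wide; open, the fingers measure 114 mm over their backs; the gripper's body (76 mm by 85 mm) begins 54 mm behind the grasp point. The pads swing forward as they close: fully open they stand 13 mm farther back than shut.
Start: joints at [-1.27, 0.494, 1.345, -0, 1.302, -0.096], TCP at [0.242, -0.576, 0.248] pointing down, gripper open.
Joint ranges: [-2.91, 2.91], [-0.82, 2.16], [0.22, 2.67], [-1.22, 4.37], [0.12, 2.79], [-3.08, 3.08]. Speed limits (rad/s): [1.89, 1.89, 2.57, 3.01, 3.01, 3.01].

INTERFACE

Orientations are given as a unit quaternion [x, y, z, w].
In Python, from plant import * gives the robot as it stands.
- The arm moves only by the shell command python3 -m jog 'ROWS' [FORCE]. ROWS is a JSON object of lists of equal length, an entry for each row: "travel": the shift along the tool's x, y, z in m, a list of three; "spin": the turn about the tool's z in rad; "jaw": the opening, from 0 (shut) to 1 (fully open). A call has 1 to 8 rows; each row shifts and turns the commanded pose from where the row before left it, along the tool's axes as they then stand; what a row does not reach is not made up. A row lasts 1/10 s, in which the tool goes at most 50 mm and 8.59 degrees, less where a joint would pass 70% of its speed; a pose out of reach is approached as far as the arm can. A call is refused whole if a number of a shift passes 0.05 or a number of a turn 0.15, either way. A call with a gripper value outside its range is refused whole. The fingers move at their own pace and stop on an object; FORCE is the grip in N (left out, the last holds). Time passes only in rows, so rows that do not move let the fingers close. It gives the time, the measured TCP pose, the force, the opening and the grip force at its end, in the units of the state.
- observe(): the state, without advancing time (a new reading comes with each control period).
- capture(name): name is "scene" or "top"; returns a dict with "color" (480x640x3 uint8, blue, green, red), "vertical_fov" (degrees; the focal length in pixels is half the picture's height over the tangent of half this angle, whatever the lens; pixels are square), "cx", "cy" (the principal point, pixels), "pose" (4x4, takes a point from camera to world coordinates). Camera axes: x right, y down, z forward; pixel columns grow to the right and rows downward; lengths in m; the calibration is good to about 2 mm. A picture is of the moment at which its call begins. There is no depth.
- sign_off(): hands the job in; it is judged then, once.
Trained networks look in the newest picture that a camera, given by its name, has taken for a name from the list of things; names that differ only in an ending like _2 or _b are one class to them, and where a whole thing is asked for, a point or a joint stands for the part that bears it (a point fixed in the world has none). Each returns a list of dicts, best first, with "confidence" (0 to 1); they miss things now and then, are a little off and sometimes report something else, mostly with a low value. They report only what shows in the picture. A call takes as long as a camera call.
- boxes_of(camera, target): "xyz" ([x, y, z] in m, in world coordinates, good to about 4 mm: the middle of the surface that is visible of it).
The state is a dict: "time_s": time; "q": joint angles; "qd": joint speeds; "effort": joint torques, N m; "position": TCP position; "ee_rot": TCP orientation; "ft_force": force on the tool from outside, world axes, zero at the start; "ft_torque": the same for the moment, N m; "width": finger opening in m; "grasp_force": force on a finger pad.
Only numpy, scipy, OpenCV 4.12 (cv2) and the standard library are available. Lean on these libraries where they do the work, as an engineer would, in place of code of your own. Each camera call takes 0.05 s, during which the arm holds its last target. There are 200 camera calls.

TASK

Check how far the gauge's sprung pin sinks into the rubber pad of the detector module: take the gauge from its stand, hold it upright over the middle of the pad and press it down, gently but firmly (around 12 N, never 25 N), until its foot sits flush on the plate around the pad for a moment. Put the gauge back upright in its stand, and slide the blue marker up until its pointer is level with the red ring on the gauge, so that the reading is logged. Touch the module only with the gauge, let nothing but the pad push the pin in, and leave the other things where they are.

Things in the scene. Friction and masses are not known exactly. Their poses are not given: they have to be found in the camera images.
- gauge: the loose hand gauge, standing upright in its stand: barrel 26 mm in diameter from 10 to 140 mm above the origin (black, with a white scale zone from 26 to 88 mm on which the red ring runs), on a steel foot disc 38 mm in diameter and 10 mm thick; 230 g in all. Origin: centre of the flat underside of the foot; z up the barrel. A brass pin sticks out below the foot. Grip the black top of the barrel from above, between 90 and 138 mm above the origin.
- pin: the gauge's sprung brass pin, 5 mm thick. Origin: its tip, which starts 13 mm below the underside of the foot. Pushed towards the barrel it yields against dry friction and a spring (about 4.5 N at first, 7 N when fully in after 12.5 mm), and friction keeps it where it was pushed to, so the reading stays. Only the pad should push it.
- module: the detector module, fixed: a square layered block 160 x 160 x 50 mm, green top plate covered with a thin amber film except for a bare steel band around the window, with small brass posts (8 mm high) near three edges and a flat aluminium strip near the fourth. Origin: centre of the underside; z up.
- window (a point): centre of the round window, 27 mm in diameter, in the middle of the module's top plate, level with the plate's top (50 mm above the table). In it lies the dark rubber pad, its face 1 mm below the plate; the pad yields when the pin presses it, by an amount that differs each time (about 1 to 8 mm under the pin). The gauge's foot is wider than the window and lands on the rigid metal plate around it.
- pad (a joint): how far the rubber pad is pushed down, in m; 0 untouched, springs back when let go.
- stand: the gauge stand, fixed: a base 75 (x) x 185 (y) mm with the gauge's seat, a black and grey block 75 x 75 x 30 mm, centred at y = -55 mm, an aluminium guide block for the blue marker (40 x 40 mm, top 38 mm above the table) at y = +55 mm, and a white scale strip standing between them at x = -34 mm (20 mm wide, up to 128 mm high). Origin: centre of the underside; z up.
- stand_seat (a point): centre of the floor of the round recess (44 mm in diameter, 10 mm deep) in the seat block's top, where the gauge's foot rests, 20 mm above the table; a 17 mm bore beneath it takes the pin.
- tape: a roll of amber tape lying flat, 64 mm across, 18 mm high; a bystander. Origin: centre of its underside.
- jar: a small amber jar, 44 mm across, 55 mm high; a bystander. Origin: centre of its underside.
- driver: a screwdriver lying flat; a bystander.
- screwbox: an open blue plastic box, 90 x 70 x 30 mm; a bystander. Origin: centre of its underside.
- bracket: a small aluminium angle bracket, 60 mm wide, 44 mm high; a bystander. Origin: centre of its underside.
- bar: a copper bar lying flat, 90 x 22 x 12 mm; a bystander. Origin: centre of its underside.
- clamp: a small screw foot, steel base 40 mm across, black knob on top, 46 mm high; a bystander. Origin: centre of its underside.
- ring: the thin red ring around the gauge's barrel, 28 mm in diameter, 4 mm high: the reading. Origin: its centre. It starts 28 mm above the underside of the foot and rises 5 mm for each mm that the pin is pushed in; it stays there afterwards. It is not felt by the fingers.
- marker_tip (a point): tip of the blue marker's thin pointer, a level arm that reaches from the marker towards the gauge's seat (33 mm from the seat's axis) and is to stand at the height of the red ring. The marker slides straight up and down by up to 65 mm (pointer 48 to 113 mm above the table), with about 3 N of friction that holds it where it is left; it starts near the bottom.
- marker_grip (a point): centre of the top of the blue marker's grip block, 14 (stand's x) x 26 (stand's y) x 34 mm high, above the guide block at the stand's y = +55 mm; 37 mm above the pointer's middle. Pinch it from above across the 14 mm.
- meter: a yellow hand meter lying flat on the table, fixed, 90 x 170 x 41 mm; in nobody's way. Origin: centre of its underside.

How it is judged:
On the way:
1. the gauge stands upright over the pad, its foot pressed flush on the plate with 8 N or more in all, the pin pushing into the pad (horizontal distance between gauge and window below 0.005 m and z of gauge in the frame of window below 0.0012 m and angle between gauge's own z axis and vertical below 0.06 rad and contact force between gauge and module above 8 N and contact force between pin and module above 4 N and value of joint pad above 0.0005 m), for 0.2 s.
At the end, for the whole second after the job is handed in: The marker's pointer is level with the middle of the red ring within 3 mm, the gauge stands released and upright in its stand (foot within 8 mm of the recess floor's centre, tilt under 0.05 rad, at rest), and the pad is free (z of marker_tip in the frame of ring between -0.003 and 0.003 m and distance between gauge and stand_seat below 0.008 m and angle between gauge's own z axis and vertical below 0.05 rad and linear speed of gauge below 0.02 m/s and value of joint pad below 0.001 m); the robot touches nothing.
It fails at once if the gauge is pressed on the module with more than 25 N (contact force between gauge and module above 25 N).
It fails at once if the pin is touched by the fingers, or driven fully in (contact force between pin and the fingers above 0.3 N or z of pin in the frame of gauge above -0.0012 m).
It fails at once if the pin is pushed by anything but the module (contact force between pin and anything else above 1.5 N and contact force between pin and module below 0.3 N).
It fails at once if the arm or fingers touch the module (contact force between any of the fingers, the arm and module above 2 N).
It fails at once if a bystander is moved by more than 20 mm (distance of any of tape, jar, driver, screwbox, bracket, bar, clamp from where it was at the start of the episode above 0.02 m).
It also fails if it takes over 69 s, if anything falls off the work surface, if the arm or the gripper's body presses on something with over 40 N, if the wrist force passes 120 N, or if a joint passes its speed limit or range.

## Working session

There is one attempt and no reset: what is moved stays moved. The work goes in short steps, Python scripts to look and compute and a shell command to move; the robot and the scene stay as the last step left them, time stands still between calls to the robot, and variables do not carry over. Pictures are saved under pics/ and viewed, at most 10 in all, crops included, and the job is handed in when it is done.

```bash
ls; mkdir -p pics; cat > h.py <<'E'
from plant import *
import numpy as np, cv2
from scipy.spatial.transform import Rotation as R
def cam(n,fn=None):
    c=capture(n)
    if fn: cv2.imwrite('pics/'+fn,c['color'])
    return c
def f(c): return 240/np.tan(np.radians(c['vertical_fov'])/2)
def proj(c,p):
    P=np.linalg.inv(c['pose'])@np.r_[p,1]; return np.array([c['cx']+f(c)*P[0]/P[2],c['cy']+f(c)*P[1]/P[2]])
def onz(c,u,v,z):
    d=c['pose'][:3,:3]@np.array([(u-c['cx'])/f(c),(v-c['cy'])/f(c),1]); o=c['pose'][:3,3]
    return o+d*(z-o[2])/d[2]
E
python3 - <<'E'
from h import *
np.set_printoptions(precision=4,suppress=True)
for n in ['top','scene']:
    c=cam(n,n+'0.png'); print(n,c['pose'],f(c),c['cx'],c['cy'])
    for t in ['gauge','module','window','stand','stand_seat','ring','marker_tip','marker_grip','tape','jar','driver','screwbox','bracket','bar','clamp','meter']:
        print(t,[(np.round(b['xyz'],3).tolist(),round(b['confidence'],2)) for b in boxes_of(n,t)[:2]])
s=observe();print(s)
E
```

```text
pics
top [[ 0.0132 -0.99    0.1404  0.3872]
 [-0.9999 -0.0122  0.0078 -0.0637]
 [-0.006  -0.1405 -0.9901  1.3135]
 [ 0.      0.      0.      1.    ]] 574.0667259519737 331.7338264463263 241.3251448828726
gauge [([0.473, -0.321, 0.114], 0.85)]
module [([0.402, 0.07, 0.015], 0.75), ([0.577, -0.01, 0.053], 0.71)]
window [([0.584, -0.011, 0.049], 0.73), ([0.585, -0.007, 0.05], 0.64)]
stand [([0.484, -0.259, 0.022], 0.74), ([0.399, 0.075, 0.018], 0.49)]
stand_seat [([0.488, -0.261, 0.027], 0.93)]
ring []
marker_tip [([0.49, -0.23, 0.059], 0.64), ([0.578, -0.013, 0.05], 0.51)]
marker_grip [([0.494, -0.23, 0.062], 0.67)]
tape [([0.4, 0.071, 0.016], 0.73)]
jar [([0.755, 0.147, 0.052], 0.93)]
driver [([0.772, -0.082, 0.023], 0.77), ([0.395, -0.461, 0.011], 0.27)]
screwbox [([0.779, -0.226, 0.008], 0.74)]
bracket [([0.749, 0.259, 0.002], 0.78), ([0.579, -0.011, 0.05], 0.2)]
bar [([0.392, -0.088, 0.009], 0.96)]
clamp [([0.397, -0.463, 0.01], 0.84)]
meter [([0.395, -0.465, 0.011], 0.66), ([0.492, 0.301, 0.037], 0.61)]
scene [[-0.8715  0.3033 -0.3853  1.0837]
 [ 0.4903  0.5352 -0.6879  0.7981]
 [
[... 590 characters left out ...]
crewbox [([0.783, -0.228, 0.015], 0.81)]
bracket [([0.759, 0.261, 0.005], 0.81), ([0.51, 0.321, 0.033], 0.61)]
bar [([0.398, -0.079, 0.01], 0.62)]
clamp [([0.5, -0.255, 0.027], 0.39)]
meter [([0.51, 0.32, 0.033], 0.7)]
{'time_s': 1.7, 'q': array([-1.2695,  0.4936,  1.3455,  0.    ,  1.3025, -0.0955]), 'qd': array([-0.0002, -0.0003, -0.0017,  0.0003, -0.0013, -0.0014]), 'effort': array([ -0.0008, -88.2021, -38.4264,  -0.0003,   0.001 ,  -0.    ]), 'position': array([ 0.2415, -0.5764,  0.2483]), 'ee_rot': array([ 0.9804,  0.1971,  0.    , -0.    ]), 'ft_force': array([ 0.589 , -0.8241,  0.6282]), 'ft_torque': array([-0.0046,  0.0477,  0.0046]), 'grasp_force': 0.0, 'width': 0.08523462061611166}
```

View pictures.

View pics/top0.png

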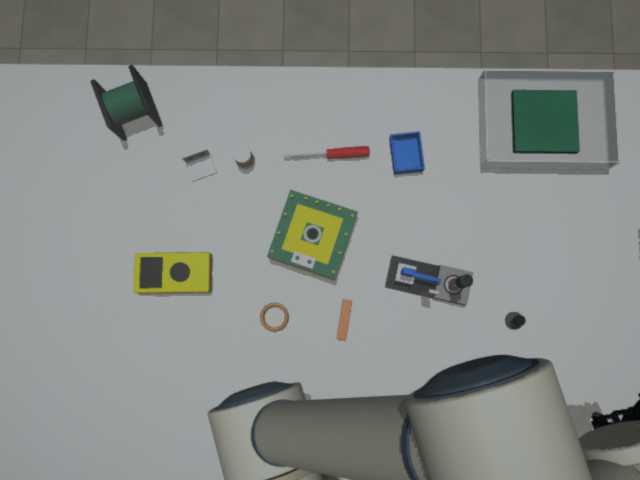

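View pics/scene0.png

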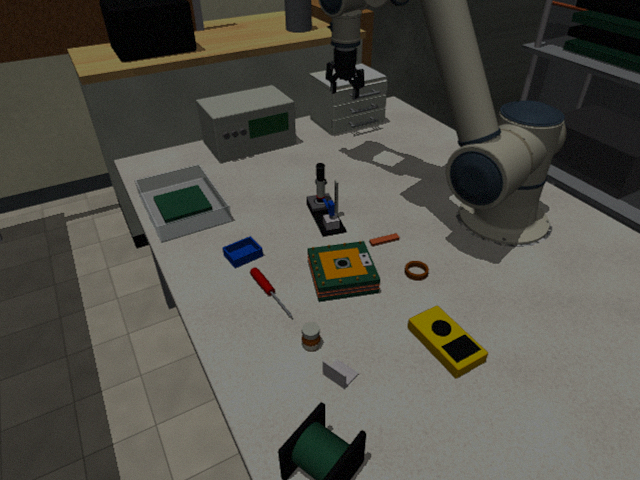

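```bash
python3 - <<'E'
from h import *
t=cv2.imread('pics/top0.png'); s=cv2.imread('pics/scene0.png')
a=cv2.resize(t[185:285,260:360],(400,400),interpolation=2); b=cv2.resize(t[235:325,380:480],(400,360),interpolation=2)
d=cv2.resize(s[155:245,295:355],(266,400),interpolation=2)
o=np.zeros((400,800,3),np.uint8);o[:,:400]=a;o[:360,400:]=b
cv2.imwrite('pics/c1.png',o)
o=np.zeros((600,800,3),np.uint8);o[:,:400]=cv2.resize(s[155:245,300:360],(400,600),interpolation=2);o[:400,400:]=cv2.resize(s[235:305,300:386],(400,400),interpolation=2)
cv2.imwrite('pics/c2.png',o)
c=cam('top');s=cam('scene')
def tri(p,q):
    A=[];B=[]
    for cc,u in((c,p),(s,q)):
        d=cc['pose'][:3,:3]@np.array([(u[0]-cc['cx'])/f(cc),(u[1]-cc['cy'])/f(cc),1]);d/=np.linalg.norm(d)
        M=np.eye(3)-np.outer(d,d);A.append(M);B.append(M@cc['pose'][:3,3])
    return np.linalg.solve(sum(A),sum(B))
print(tri((313,233),(343,263)),onz(c,313,233,.05),onz(s,343,263,.05))
p=observe()['position'];print(proj(c,p),proj(s,p))
E
```

```text
[ 0.58261561 -0.01022964  0.04954191] [ 0.58459045 -0.01174543  0.05      ] [ 0.58104362 -0.00802452  0.05      ]
[619.93372982 408.54703109] [343.68929894  94.55671738]
```

View pics/c1.png

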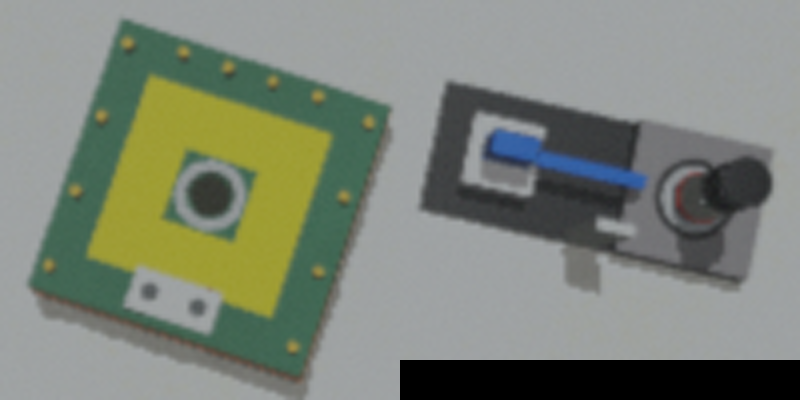

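View pics/c2.png

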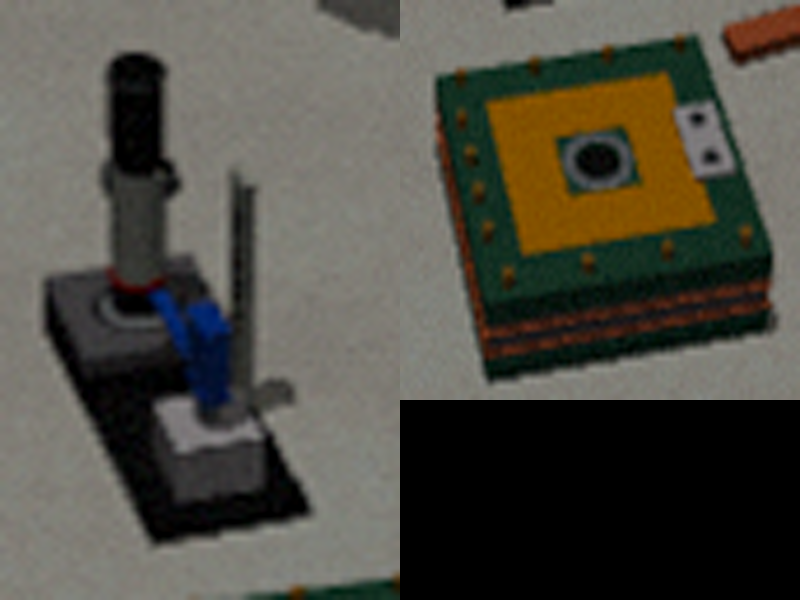

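```bash
python3 - <<'E'
from h import *
np.set_printoptions(precision=4,suppress=True)
c=cam('top');s=cam('scene')
T=lambda x,y,z:onz(c,380+(x-400)/4-.4,235+y/4-.4,z)
S=lambda x,y,z:onz(s,300+x/6.667-.4,155+y/6.667-.4,z)
print('seat',T(697,198,.03),'scene',S(133,310,.03))
print('gtop',T(742,183,.16),S(138,62,.16))
print('ring',S(135,285,.05))
print('guide',T(505,152,.038),S(210,425,.038))
print('grip',T(515,142,.088),S(205,312,.088))
print('base corners',T(420,210,0),T(447,82,0),S(155,543,0),S(310,513,0))
print('arm tip',T(645,182,.05))
w=np.array([.583,-.0105])
print('win',T(0,0,0)[:0])
E
```

```text
seat [ 0.4762 -0.3274  0.03  ] scene [ 0.4786 -0.3232  0.03  ]
gtop [ 0.475  -0.3233  0.16  ] [ 0.472  -0.3276  0.16  ]
ring [ 0.4819 -0.3148  0.05  ]
guide [ 0.4998 -0.2195  0.038 ] [ 0.4993 -0.2131  0.038 ]
grip [ 0.5008 -0.2187  0.088 ] [ 0.4933 -0.2285  0.088 ]
base corners [ 0.4694 -0.1755  0.    ] [ 0.5431 -0.191   0.    ] [ 0.5394 -0.1925 -0.    ] [ 0.4674 -0.1773 -0.    ]
arm tip [ 0.4832 -0.2948  0.05  ]
win []
```

```bash
cat >> h.py <<'E'
def go(x,y,z,yaw=1.358):
    o=observe();r=R.from_quat(o['ee_rot']);M=r.as_matrix()
    d=M.T@(np.array([x,y,z])-o['position'])
    print('t',round(o['time_s'],2),'delta tool',np.round(d,4),'spin',round(np.arctan2(M[1,0],M[0,0])-yaw,4),'z ax',np.round(M[:,2],4),'pos',np.round(o['position'],4))
E
python3 -m jog '{"travel":[[0,0,0],[0,0,0],[0,0,0],[0,0,0],[0,0,0],[0,0,0],[0,0,0],[0,0,0]],"spin":[-0.137,-0.137,-0.137,-0.137,-0.137,-0.137,-0.137,0],"jaw":[0.7,0.7,0.7,0.7,0.7,0.7,0.7,0.7]}' 40
python3 -c "
from h import *
go(.474,-.326,.248)
print({k:v for k,v in globals().items() if 'tip' in k.lower()})"
```

```text
time_s: 2.7
position: [0.2415, -0.5764, 0.2483]
ee_rot: [0.778, 0.628, 0.0, -0.0]
ft_force: [0.4, 0.1, -0.3]
width: 0.06
grasp_force: 0.0
t 2.7 delta tool [0.2938 0.1745 0.0003] spin 0.0005 z ax [-0.  0. -1.] pos [ 0.2415 -0.5764  0.2483]
{'tcp_to_tips': 0.017}
```

```bash

python3 -m jog '{"travel":[[0.037,0.022,0],[0.037,0.022,0],[0.037,0.022,0],[0.037,0.022,0],[0.037,0.022,0],[0.037,0.022,0],[0.037,0.022,0],[0.035,0.02,0]],"spin":[0,0,0,0,0,0,0,0],"jaw":[0.7,0.7,0.7,0.7,0.7,0.7,0.7,0.7]}'
python3 - <<'E'
from h import *
np.set_printoptions(precision=4,suppress=True)
go(.474,-.326,.138)
c=cam('top','t1.png');s=cam('scene','s1.png')
o=np.zeros((500,800,3),np.uint8)
o[:,:400]=cv2.resize(c['color'][220:320,400:480],(400,500),interpolation=2)
o[:,400:]=cv2.resize(s['color'][130:230,290:370],(400,500),interpolation=2)
cv2.imwrite('pics/c3.png',o)
for n,C in(('top',c),('scene',s)):
    print(proj(C,observe()['position']),proj(C,[.474,-.326,.16]),boxes_of(n,'gauge')[:1],boxes_of(n,'marker_tip')[:1],boxes_of(n,'marker_grip')[:1])
E
```

```text
time_s: 3.5
position: [0.4755, -0.3248, 0.2484]
ee_rot: [0.78, 0.625, 0.0, 0.0]
ft_force: [-0.0, -0.8, 1.0]
width: 0.0598
grasp_force: 0.0
t 3.5 delta tool [-0.0015 -0.0012  0.1104] spin -0.007 z ax [ 0.0003 -0.0001 -1.    ] pos [ 0.4755 -0.3248  0.2484]
[475.5465 275.8355] [466.4384 280.8432] [{'xyz': [0.4902, -0.2322, 0.0537], 'confidence': 0.32}] [{'xyz': [0.4915, -0.2304, 0.0579], 'confidence': 0.76}] [{'xyz': [0.4934, -0.2495, 0.0115], 'confidence': 0.59}]
[319.5381 137.4324] [319.9671 164.2932] [{'xyz': [0.4778, -0.3204, 0.0963], 'confidence': 0.78}] [{'xyz': [0.5041, -0.216, 0.0682], 'confidence': 0.71}] [{'xyz': [0.7682, 0.1589, 0.0468], 'confidence': 0.72}]
```

View pics/c3.png

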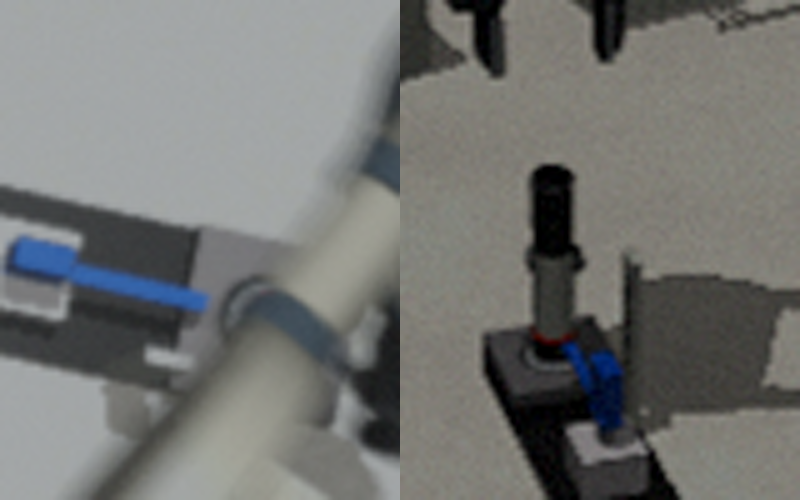

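```bash

python3 -m jog '{"travel":[[-0.001,-0.001,0.02],[0,0,0.025],[0,0,0.025],[0,0,0.02],[0,0,0.014],[0,0,0.006],[0,0,0],[0,0,0]],"spin":[0,0,0,0,0,0,0,0],"jaw":[0.7,0.7,0.7,0.7,0.7,0.7,0.7,0.35]}' 60
python3 -m jog '{"travel":[[0,0,0],[0,0,0],[0,0,0],[0,0,0],[0,0,0],[0,0,0]],"spin":[0,0,0,0,0,0],"jaw":[0.25,0.15,0.1,0.1,0.1,0.1]}' 60
python3 - <<'E'
from h import *
print(observe()['ft_force'],observe()['ft_torque']);go(.474,-.326,.138)
E
```

```text
time_s: 4.7
position: [0.4731, -0.3277, 0.1389]
ee_rot: [0.779, 0.627, 0.0, 0.0]
ft_force: [-0.4, -0.0, -0.5]
width: 0.0467
grasp_force: 0.0
time_s: 5.3
position: [0.4736, -0.3275, 0.1392]
ee_rot: [0.779, 0.627, 0.0, 0.001]
ft_force: [0.3, 1.2, 6.7]
width: 0.0249
grasp_force: 58.7
[0.26603957 1.2309785  6.72830599] [ 0.05986401  0.13129621 -0.0449523 ]
t 5.3 delta tool [0.0015 0.0001 0.0012] spin -0.0021 z ax [ 0.0013 -0.0012 -1.    ] pos [ 0.4736 -0.3275  0.1392]
```

```bash

python3 -m jog '{"travel":[[0,0,-0.005],[0,0,-0.01],[0,0,-0.015],[0,0,-0.025],[0,0,-0.025],[0,0,-0.025],[0,0,-0.02],[0,0,0]],"spin":[0,0,0,0,0,0,0,0],"jaw":[0.1,0.1,0.1,0.1,0.1,0.1,0.1,0.1]}' 60
python3 - <<'E'
from h import *
print(observe()['ft_force'],observe()['ft_torque']);go(.583,-.0105,.264)
cam('scene','s2.png')
E
```

```text
time_s: 6.1
position: [0.474, -0.3278, 0.2665]
ee_rot: [0.779, 0.627, 0.0, 0.002]
ft_force: [0.5, -0.3, -2.4]
width: 0.0249
grasp_force: 59.2
[ 0.5295881  -0.26759944 -2.38170893] [-0.0860378  -0.02969083  0.0115738 ]
t 6.1 delta tool [0.3333 0.0388 0.0019] spin -0.0022 z ax [ 0.0038 -0.0032 -1.    ] pos [ 0.474  -0.3278  0.2665]
```

```bash

python3 -m jog '{"travel":[[0.015,0.002,0],[0.03,0.0035,0],[0.04,0.005,0],[0.04,0.005,0],[0.04,0.005,0],[0.04,0.005,0],[0.04,0.005,0],[0.035,0.0035,0]],"spin":[0,0,0,0,0,0,0,0],"jaw":[0.1,0.1,0.1,0.1,0.1,0.1,0.1,0.1]}' 60
python3 -m jog '{"travel":[[0.025,0.003,0],[0.015,0.002,0],[0.008,0,0],[0.004,0,0],[0,0,0.02],[0,0,0.02],[0,0,0.02],[0,0,0]],"spin":[0,0,0,0,0,0,0,0],"jaw":[0.1,0.1,0.1,0.1,0.1,0.1,0.1,0.1]}' 60
python3 - <<'E'
from h import *
np.set_printoptions(precision=4,suppress=True)
go(.583,-.012,.264)
c=cam('top','t3.png');s=cam('scene','s3.png')
o=np.zeros((600,800,3),np.uint8)
o[:,:400]=cv2.resize(c['color'][175:295,270:350],(400,600),interpolation=2)
o[:,400:]=cv2.resize(s['color'][190:310,303:383],(400,600),interpolation=2)
cv2.imwrite('pics/c4.png',o)
g=observe()['position']-[0,0,.119]
for C in (c,s): print([proj(C,g+[0,0,h]).round(1) for h in (-.013,0,.09)],proj(C,[.583,-.0105,.05]))
E
```

```text
time_s: 6.95
position: [0.5657, -0.0578, 0.262]
ee_rot: [0.779, 0.627, -0.001, -0.001]
ft_force: [0.6, -0.7, -1.9]
width: 0.0245
grasp_force: 59.2
time_s: 7.75
position: [0.5803, -0.0118, 0.201]
ee_rot: [0.779, 0.627, -0.002, -0.002]
ft_force: [-0.3, -0.4, -0.6]
width: 0.0243
grasp_force: 59.2
t 7.75 delta tool [ 0.0004  0.0024 -0.0631] spin -0.0034 z ax [-0.0045  0.0004 -1.    ] pos [ 0.5803 -0.0118  0.201 ]
[array([312.6, 232.7]), array([312.4, 231.8]), array([310.6, 224.7])] [312.4285 233.6986]
[array([342.1, 256. ]), array([342.2, 252.2]), array([342.9, 224. ])] [341.8763 262.7036]
```

View pics/c4.png

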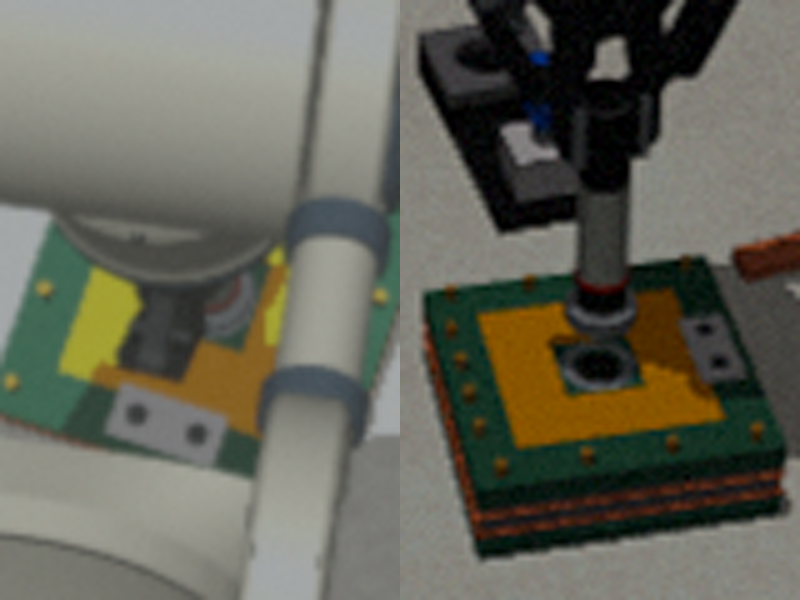

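```bash

python3 -m jog '{"travel":[[0,0.0025,0],[0,0,0.006],[0,0,0.006],[0,0,0.002],[0,0,0],[0,0,0]],"spin":[0,0,0,0,0,0],"jaw":[0.1,0.1,0.1,0.1,0.1,0.1]}' 60
python3 - <<'E'
from h import *
np.set_printoptions(precision=4,suppress=True)
go(.583,-.012,.187); print(observe()['ft_force'])
im=np.mean([cam('scene')['color'].astype(float) for _ in range(3)],0).astype(np.uint8)
c=cam('top');s=cam('scene')
o=np.zeros((600,800,3),np.uint8)
o[:,:400]=cv2.resize(c['color'][205:265,290:330],(400,600),interpolation=2)
o[:,400:]=cv2.resize(im[222:282,323:363],(400,600),interpolation=2)
cv2.imwrite('pics/c5.png',o)
z0=observe()['position'][2]-.119
for C in (c,s):
  a=proj(C,[.583,-.0105,.05])
  print('shift foot vs window px',[(proj(C,[.583,-.0105,z])-a).round(2) for z in (z0,z0+.01)],'per mm x,y',proj(C,[.584,-.0105,z0])-proj(C,[.583,-.0105,z0]),proj(C,[.583,-.0095,z0])-proj(C,[.583,-.0105,z0]))
E
```

```text
time_s: 8.45
position: [0.5844, -0.0115, 0.1893]
ee_rot: [0.779, 0.627, -0.0, -0.0]
ft_force: [-0.3, -0.3, -2.3]
width: 0.0247
grasp_force: 59.2
t 8.45 delta tool [-0.0008 -0.0013  0.0023] spin -0.0022 z ax [-0.0001  0.0001 -1.    ] pos [ 0.5844 -0.0115  0.1893]
[-0.2908 -0.3308 -2.2605]
shift foot vs window px [array([-0.37, -1.43]), array([-0.55, -2.15])] per mm x,y [ 0.0082 -0.4505] [-0.4559 -0.0055]
shift foot vs window px [array([ 0.14, -5.95]), array([ 0.21, -8.91])] per mm x,y [-0.3301  0.1221] [0.1975 0.2156]
```

View pics/c5.png

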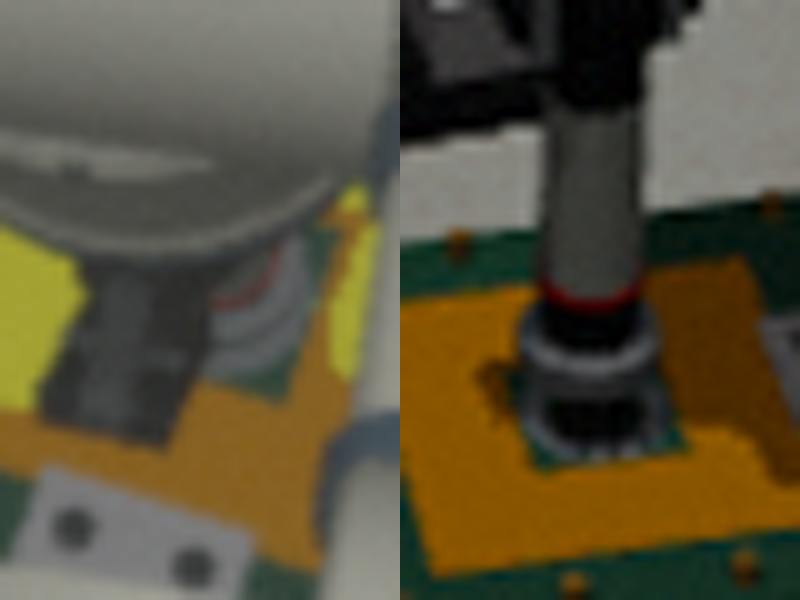

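```bash

python3 -m jog '{"travel":[[-0.001,-0.0013,0.002],[0,0,0.003],[0,0,0.003],[0,0,0.002],[0,0,0.002],[0,0,0.002],[0,0,0],[0,0,0]],"spin":[0,0,0,0,0,0,0,0],"jaw":[0.1,0.1,0.1,0.1,0.1,0.1,0.1,0.1]}' 60
python3 -c "
from h import *
go(.583,-.012,.1692); print(observe()['ft_force'],observe()['ft_torque'])"
```

```text
time_s: 9.5
position: [0.583, -0.0123, 0.1753]
ee_rot: [0.779, 0.627, 0.0, 0.0]
ft_force: [-1.1, 0.1, 1.8]
width: 0.0243
grasp_force: 59.8
t 9.5 delta tool [ 0.0003 -0.      0.0061] spin -0.0022 z ax [ 0.  0. -1.] pos [ 0.583  -0.0123  0.1753]
[-1.07896983  0.05431943  1.81813583] [ 0.02782768  0.2691663  -0.01684363]
```

```bash

python3 -m jog '{"travel":[[0,0,0.001],[0,0,0.001],[0,0,0.001],[0,0,0.001],[0,0,0.0005],[0,0,0],[0,0,0]],"spin":[0,0,0,0,0,0,0],"jaw":[0.1,0.1,0.1,0.1,0.1,0.1,0.1]}' 60
python3 -c "
from h import *
go(.583,-.012,.1692); print(observe()['ft_force'],observe()['ft_torque'])"
```

```text
time_s: 10.2
position: [0.583, -0.0123, 0.1708]
ee_rot: [0.779, 0.627, 0.0, 0.0]
ft_force: [-1.1, 0.5, 3.8]
width: 0.025
grasp_force: 59.8
t 10.2 delta tool [ 0.0003 -0.0001  0.0016] spin -0.0022 z ax [ 1.e-04  0.e+00 -1.e+00] pos [ 0.583  -0.0123  0.1708]
[-1.13299289  0.52310089  3.83892643] [0.03571637 0.13617623 0.05250761]
```

```bash

python3 -m jog '{"travel":[[0,0,0.0005],[0,0,0.0005],[0,0,0],[0,0,0]],"spin":[0,0,0,0],"jaw":[0.1,0.1,0.1,0.1]}' 60
```

```text
time_s: 10.6
position: [0.583, -0.0123, 0.1698]
ee_rot: [0.779, 0.627, 0.0, 0.0]
ft_force: [-0.7, 0.6, 3.2]
width: 0.0252
grasp_force: 59.8
```

```bash

python3 -m jog '{"travel":[[0,0,0.0003],[0,0,0],[0,0,0]],"spin":[0,0,0],"jaw":[0.1,0.1,0.1]}' 60
```

```text
time_s: 10.9
position: [0.583, -0.0123, 0.1695]
ee_rot: [0.779, 0.627, 0.0, 0.0]
ft_force: [-0.5, -0.1, 3.4]
width: 0.0247
grasp_force: 59.8
```

```bash

python3 -m jog '{"travel":[[0,0,0.0003],[0,0,0],[0,0,0]],"spin":[0,0,0],"jaw":[0.1,0.1,0.1]}' 60
```

```text
time_s: 11.2
position: [0.583, -0.0123, 0.1692]
ee_rot: [0.779, 0.627, 0.0, 0.0]
ft_force: [-0.5, 0.2, 4.8]
width: 0.0246
grasp_force: 60.1
```

```bash

python3 -m jog '{"travel":[[0,0,0.0003],[0,0,0],[0,0,0]],"spin":[0,0,0],"jaw":[0.1,0.1,0.1]}' 60
```

```text
time_s: 11.5
position: [0.5831, -0.0123, 0.1692]
ee_rot: [0.779, 0.627, 0.0, 0.0]
ft_force: [-0.9, 0.0, 9.5]
width: 0.0244
grasp_force: 60.6
```

```bash

python3 -m jog '{"travel":[[0,0,0.0002],[0,0,0],[0,0,0]],"spin":[0,0,0],"jaw":[0.1,0.1,0.1]}' 60
```

```text
time_s: 11.8
position: [0.5832, -0.0123, 0.1692]
ee_rot: [0.779, 0.627, 0.0, 0.0]
ft_force: [-2.1, -0.3, 11.8]
width: 0.0247
grasp_force: 60.8
```

```bash

python3 -m jog '{"travel":[[0,0,0.0002],[0,0,0],[0,0,0],[0,0,0],[0,0,0]],"spin":[0,0,0,0,0],"jaw":[0.1,0.1,0.1,0.1,0.1]}' 60
```

```text
time_s: 12.3
position: [0.5832, -0.0123, 0.1692]
ee_rot: [0.779, 0.627, 0.0, 0.0]
ft_force: [-2.5, 0.2, 14.1]
width: 0.0247
grasp_force: 61.1
```

```bash
python3 - <<'E'
from h import *
go(.583,-.012,.264); print(observe()['ft_force'],observe()['ft_torque'])
im=np.mean([cam('scene')['color'].astype(float) for _ in range(3)],0).astype(np.uint8)
c=cam('top')
o=np.zeros((600,800,3),np.uint8)
o[:,:400]=cv2.resize(c['color'][205:265,290:330],(400,600),interpolation=2)
o[:,400:]=cv2.resize(im[222:282,323:363],(400,600),interpolation=2)
cv2.imwrite('pics/c6.png',o)
E
```

```text
t 12.3 delta tool [ 0.0003 -0.0002 -0.0948] spin -0.0022 z ax [ 9.e-04 -1.e-04 -1.e+00] pos [ 0.5832 -0.0123  0.1692]
[-2.50698698  0.22292631 14.0882008 ] [ 0.06207482  0.78457224 -0.01751268]
```

View pics/c6.png

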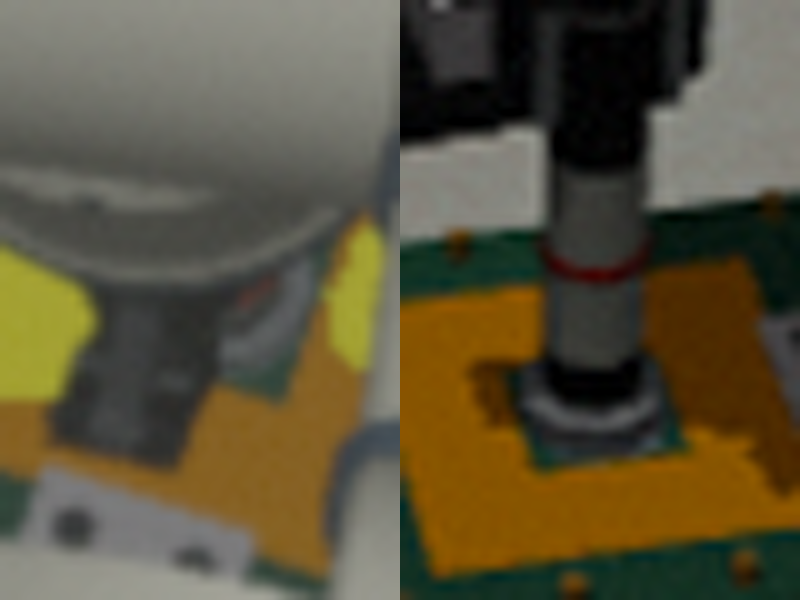

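```bash

python3 -m jog '{"travel":[[0,0,-0.003],[0,0,-0.008],[0,0,-0.014],[0,0,-0.02],[0,0,-0.02],[0,0,-0.02],[0,0,-0.01],[0,0,0]],"spin":[0,0,0,0,0,0,0,0],"jaw":[0.1,0.1,0.1,0.1,0.1,0.1,0.1,0.1]}' 60
python3 -c "
from h import *
go(.4736,-.3275,.264); print(observe()['ft_force'],observe()['ft_torque'])"
```

```text
time_s: 13.3
position: [0.5834, -0.0123, 0.2646]
ee_rot: [0.779, 0.627, 0.001, 0.001]
ft_force: [0.4, -0.0, -2.8]
width: 0.0244
grasp_force: 59.4
t 13.3 delta tool [-0.3313 -0.0401  0.0004] spin -0.0022 z ax [ 1.9e-03 -2.0e-04 -1.0e+00] pos [ 0.5834 -0.0123  0.2646]
[ 0.38026056 -0.04969601 -2.762183  ] [ 0.0068592  -0.06394256  0.01773595]
```

```bash

python3 -m jog '{"travel":[[-0.015,-0.002,0],[-0.03,-0.0035,0],[-0.04,-0.005,0],[-0.04,-0.005,0],[-0.04,-0.005,0],[-0.04,-0.005,0],[-0.04,-0.005,0],[-0.035,-0.0035,0]],"spin":[0,0,0,0,0,0,0,0],"jaw":[0.1,0.1,0.1,0.1,0.1,0.1,0.1,0.1]}' 60
python3 -m jog '{"travel":[[-0.025,-0.003,0],[-0.015,-0.002,0],[-0.008,-0.001,0],[-0.003,0,0],[0,0,0.02],[0,0,0.02],[0,0,0.02],[0,0,0]],"spin":[0,0,0,0,0,0,0,0],"jaw":[0.1,0.1,0.1,0.1,0.1,0.1,0.1,0.1]}' 60
python3 -m jog '{"travel":[[0,0,0.01],[0,0,0.005],[0,0,0],[0,0,0]],"spin":[0,0,0,0],"jaw":[0.1,0.1,0.1,0.1]}' 60
python3 - <<'E'
from h import *
go(.4736,-.3275,.14)
im=np.mean([cam('scene')['color'].astype(float) for _ in range(3)],0).astype(np.uint8)
c=cam('top')
o=np.zeros((600,800,3),np.uint8)
o[:,:400]=cv2.resize(c['color'][255:315,435:475],(400,600),interpolation=2)
o[:,400:]=cv2.resize(im[150:210,300:340],(400,600),interpolation=2)
cv2.imwrite('pics/c7.png',o)
E
```

```text
time_s: 14.1
position: [0.4881, -0.2806, 0.2622]
ee_rot: [0.779, 0.627, -0.0, -0.001]
ft_force: [0.7, -0.6, -2.2]
width: 0.0247
grasp_force: 59.4
time_s: 14.9
position: [0.4726, -0.3252, 0.2012]
ee_rot: [0.779, 0.628, -0.0, -0.002]
ft_force: [0.2, 0.8, -2.1]
width: 0.0249
grasp_force: 59.3
time_s: 15.3
position: [0.4735, -0.3272, 0.1889]
ee_rot: [0.779, 0.627, 0.0, 0.0]
ft_force: [-0.3, -0.0, -2.4]
width: 0.0245
grasp_force: 59.4
t 15.3 delta tool [-0.0002  0.0001  0.0489] spin -0.0021 z ax [ 5.e-04 -4.e-04 -1.e+00] pos [ 0.4735 -0.3272  0.1889]
```

View pics/c7.png

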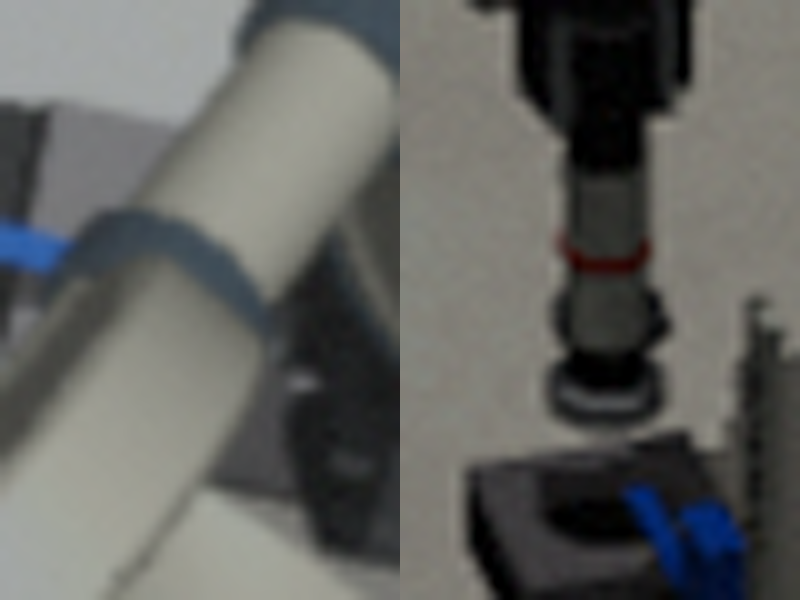

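```bash

python3 -m jog '{"travel":[[0,0,0.01],[0,0,0.015],[0,0,0.01],[0,0,0.006],[0,0,0.004],[0,0,0.002],[0,0,0],[0,0,0]],"spin":[0,0,0,0,0,0,0,0],"jaw":[0.1,0.1,0.1,0.1,0.1,0.1,0.1,0.1]}' 60
python3 -m jog '{"travel":[[0,0,0.001],[0,0,0.001],[0,0,0.0005],[0,0,0],[0,0,0]],"spin":[0,0,0,0,0],"jaw":[0.1,0.1,0.1,0.1,0.1]}' 60
```

```text
time_s: 16.3
position: [0.4734, -0.3273, 0.1418]
ee_rot: [0.779, 0.627, 0.0, 0.0]
ft_force: [0.0, 0.2, -2.8]
width: 0.0245
grasp_force: 59.4
time_s: 16.8
position: [0.4734, -0.3273, 0.1393]
ee_rot: [0.779, 0.627, 0.0, 0.0]
ft_force: [0.1, 0.0, 3.9]
width: 0.0244
grasp_force: 60.0
```

```bash

python3 -m jog '{"travel":[[0,0,0],[0,0,0],[0,0,0],[0,0,0],[0,0,0],[0,0,0],[0,0,0],[0,0,0]],"spin":[0,0,0,0,0,0,0,0],"jaw":[0.35,0.45,0.55,0.65,0.7,0.7,0.7,0.7]}' 60
python3 -m jog '{"travel":[[0,0,-0.01],[0,0,-0.02],[0,0,-0.03],[0,0,-0.03],[0,0,-0.02],[0,0,0]],"spin":[0,0,0,0,0,0],"jaw":[0.7,0.7,0.7,0.7,0.7,0.7]}' 60
python3 - <<'E'
from h import *
go(.497,-.221,.249)
im=np.mean([cam('scene')['color'].astype(float) for _ in range(4)],0).astype(np.uint8)
cv2.imwrite('pics/s8.png',im)
cv2.imwrite('pics/c8.png',cv2.resize(im[160:220,305:355],(500,600),interpolation=2))
E
```

```text
time_s: 17.6
position: [0.4733, -0.3271, 0.139]
ee_rot: [0.779, 0.627, -0.0, -0.0]
ft_force: [-0.4, -0.2, -0.9]
width: 0.0596
grasp_force: 0.0
time_s: 18.2
position: [0.4743, -0.328, 0.2526]
ee_rot: [0.779, 0.627, 0.0, 0.003]
ft_force: [0.5, -0.9, -0.7]
width: 0.0599
grasp_force: 0.0
t 18.2 delta tool [ 0.1094 -0.0006  0.0033] spin -0.0022 z ax [ 0.0041 -0.0035 -1.    ] pos [ 0.4743 -0.328   0.2526]
```

View pics/c8.png

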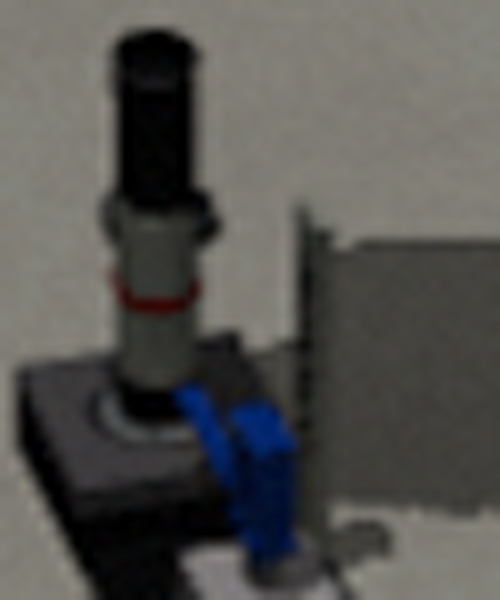

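```bash
cat > r.py <<'E'
from h import *
def red(im):
    i=im.astype(float)[140:225,300:345]; m=(i[...,2]-np.maximum(i[...,0],i[...,1])); m[m<15]=0
    v,u=np.mgrid[140:225,300:345]; return (m*u).sum()/m.sum(),(m*v).sum()/m.sum(),m.sum(),(m>0).sum()
def blue(im):
    i=im.astype(float)[150:235,300:360]; m=(i[...,0]-np.maximum(i[...,2],i[...,1]))
    v,u=np.mgrid[150:235,300:360];k=m>25; return u[k],v[k],m
def model(C,x,y,z):   # visible front half of the ring
    d=C['pose'][:3,3]-[x,y,z]; a0=np.arctan2(d[1],d[0]); a=a0+np.linspace(-1.45,1.45,41)
    P=np.array([proj(C,[x+.014*np.cos(t),y+.014*np.sin(t),z]) for t in a]); w=np.cos(a-a0)
    return np.average(P,0,weights=abs(np.gradient(P[:,0])))
E
python3 - <<'E'
from r import *
from scipy.optimize import brentq
s=cam('scene')
for fn in ('scene0.png','s8.png'):
    im=cv2.imread('pics/'+fn); r=red(im)
    h=[brentq(lambda z:model(s,x,y,z)[1]-r[1],0,.2) for x,y in((.474,-.3265),(.476,-.325))]
    print(fn,r,h, model(s,.474,-.3265,h[0]))
    u,v,m=blue(im); j=v.argsort()[:6]; print('blue top',list(zip(u[j],v[j])), 'leftmost',[(a,b) for a,b in zip(u,v) if a<u.min()+2])
# prediction marker tip for pointer height hp, tip 33mm from seat axis along stand y
ya=np.array([.2113,.9774])
for hp in(.048,.05,.052): print(hp,proj(s,[*(np.array([.474,-.3265])+.033*ya),hp]),'grip top',proj(s,[*(np.array([.474,-.3265])+.11*ya),hp+.037]))
E
```

```text
scene0.png (np.float64(319.20985401459853), np.float64(197.02554744525548), np.float64(548.0), np.int64(17)) [0.04923112976934301, 0.05071429311005228] [320.24680941 197.02554745]
blue top [(np.int64(324), np.int64(198)), (np.int64(322), np.int64(199)), (np.int64(323), np.int64(199)), (np.int64(324), np.int64(199)), (np.int64(325), np.int64(199)), (np.int64(323), np.int64(200))] leftmost [(np.int64(322), np.int64(199)), (np.int64(323), np.int64(199)), (np.int64(323), np.int64(200)), (np.int64(323), np.int64(201))]
s8.png (np.float64(319.8761261261261), np.float64(189.52252252252254), np.float64(444.0), np.int64(16)) [0.0769920773805685, 0.07842515158762127] [320.16027047 189.52252252]
blue top [(np.int64(323), np.int64(198)), (np.int64(324), np.int64(198)), (np.int64(322), np.int64(199)), (np.int64(323), np.int64(199)), (np.int64(324), np.int64(199)), (np.int64(325), np.int64(199))] leftmost [(np.int64(323), np.int64(198)), (np.int64(322), np.int64(199)), (np.int64(323), np.int64(199)), (np.int64(323), np.int64(200)), (np.int64(323), np.int64(201))]
0.048 [323.27292434 200.931957  ] grip top [330.78536414 204.1698821 ]
0.05 [323.2691615  200.39479496] grip top [330.78795343 203.60470784]
0.052 [323.26539243 199.85674391] grip top [330.79054725 203.03854444]
```

```bash

python3 -m jog '{"travel":[[0.02,0,0],[0.03,0,0],[0.03,0,0],[0.02,0,0],[0.0095,-0.0006,0],[0,0,0],[0,0,0]],"spin":[0,0,0,0,0,0,0],"jaw":[0.5,0.5,0.5,0.5,0.5,0.5,0.5]}' 30
python3 - <<'E'
from r import *
go(.4972,-.219,.080)
s=cam('scene');ims=[s['color'].astype(float)]+[cam('scene')['color'].astype(float) for _ in range(5)]
im=np.mean(ims,0); cv2.imwrite('pics/s9.png',im.astype(np.uint8))
def prof(im):
    i=im.astype(float); m=i[...,2]-np.maximum(i[...,0],i[...,1]); out={}
    for u in range(315,326):
        c=np.clip(m[180:202,u],0,None); c[c<6]=0
        if c.sum()>25: out[u]=round((c*np.arange(180,202)).sum()/c.sum(),2)
    return out
for n,I in(('0',cv2.imread('pics/scene0.png')),('8',cv2.imread('pics/s8.png')),('9',im)): print(n,prof(I))
def curve(x,y,z):
    d=s['pose'][:3,3]-[x,y,z];a0=np.arctan2(d[1],d[0]);a=a0+np.linspace(-1.5,1.5,81)
    P=np.array([proj(s,[x+.014*np.cos(t),y+.014*np.sin(t),z]) for t in a]);P=P[P[:,0].argsort()]
    return {u:round(np.interp(u,P[:,0],P[:,1]),2) for u in range(315,326)}
print(curve(.474,-.3265,.048));print(curve(.474,-.3265,.076))
E
```

```text
time_s: 19.15
position: [0.4959, -0.2206, 0.2487]
ee_rot: [0.779, 0.627, -0.0, -0.0]
ft_force: [-0.9, 0.5, 1.0]
width: 0.0426
grasp_force: 0.0
t 19.15 delta tool [0.0019 0.001  0.1687] spin -0.0022 z ax [-4.e-04 -1.e-04 -1.e+00] pos [ 0.4959 -0.2206  0.2487]
0 {316: np.float64(195.79), 317: np.float64(196.61), 318: np.float64(197.32), 319: np.float64(197.74), 320: np.float64(197.86), 321: np.float64(198.14), 322: np.float64(197.11), 323: np.float64(196.81), 324: np.float64(196.6)}
8 {316: np.float64(188.21), 317: np.float64(189.04), 318: np.float64(189.74), 319: np.float64(190.06), 320: np.float64(190.07), 321: np.float64(190.09), 322: np.float64(190.02), 323: np.float64(189.61), 324: np.float64(188.5)}
9 {316: np.float64(187.91), 317: np.float64(188.96), 318: np.float64(189.74), 319: np.float64(190.05), 320: np.float64(190.15), 321: np.float64(190.06), 322: np.float64(190.07), 323: np.float64(189.65), 324: np.float64(188.46)}
{315: np.float64(195.67), 316: np.float64(196.15), 317: np.float64(197.12), 318: np.float64(197.55), 319: np.float64(197.78), 320: np.float64(197.87), 321: np.float64(197.83), 322: np.float64(197.66), 323: np.float64(197.32), 324: np.float64(196.71), 325: np.float64(195.58)}
{315: np.float64(188.13), 316: np.float64(188.82), 317: np.float64(189.63), 318: np.float64(190.02), 319: np.float64(190.23), 320: np.float64(190.3), 321: np.float64(190.25), 322: np.float64(190.08), 323: np.float64(189.74), 324: np.float64(189.11), 325: np.float64(188.04)}
```

```bash
cat >> r.py <<'E'
def soft(im):
    i=im.astype(float); m=i[...,0]-np.maximum(i[...,2],i[...,1]); m=cv2.GaussianBlur(np.clip(m,0,None),(0,0),.6); return m
X=np.array([.9774,-.2113]);Y=np.array([.2113,.9774])
def render(s,x,y,hp,th):
    K=8;W=np.zeros((90*K,70*K),np.float32)
    def box(cx,cy,sx,sy,z0,z1):
        P=[proj(s,[*(np.array([x,y])+X*(cx+a*sx/2)+Y*(cy+b*sy/2)),z]) for a in(-1,1) for b in(-1,1) for z in(z0,z1)]
        P=((np.array(P)-[299.5,149.5])*K).astype(np.int32); cv2.fillConvexPoly(W,cv2.convexHull(P),1.)
    box(0,0,.014,.026,hp+.003,hp+.037); box(0,-.045,th,.064,hp-th/2,hp+th/2)
    return cv2.GaussianBlur(cv2.resize(W,(70,90),interpolation=cv2.INTER_AREA),(0,0),.6)
def fit(s,im):
    from scipy.optimize import minimize
    M=soft(im)[150:240,300:370]; w=np.ones_like(M)
    def cost(p):
        r=render(s,p[0]/1e3,p[1]/1e3,p[2]/1e3,p[3]/1e3); g=(M*r).sum()/(r*r).sum(); return ((M-g*r)**2).sum()/(M**2).sum()+ 2e-4*((p[0]-497.2)**2+(p[1]+219)**2)+1e-3*(p[3]-5)**2
    best=min((minimize(cost,[497.2,-219,h,5],method='Nelder-Mead',options=dict(initial_simplex=np.array([[497.2,-219,h,5],[500,-219,h,5],[497.2,-216,h,5],[497.2,-219,h+4,5],[497.2,-219,h,6]]))) for h in (49,56,74)),key=lambda r:r.fun)
    return best.x,best.fun
E
python3 - <<'E'
from r import *
s=cam('scene')
for fn in('scene0.png','s8.png','s9.png'): print(fn,fit(s,cv2.imread('pics/'+fn)))
E
```

```text
scene0.png (array([ 497.5413076 , -219.20485842,   56.29195027,    6.64380346]), np.float64(0.1295610004587586))
s8.png (array([ 499.82040679, -215.98008323,   58.82217598,    6.63487053]), np.float64(0.1239446492412524))
s9.png (array([ 496.70291446, -220.38827926,   53.92744409,    6.91476015]), np.float64(0.13280343766323574))
```

```bash

python3 -m jog '{"travel":[[0.0015,0.001,0.03],[0,0,0.04],[0,0,0.04],[0,0,0.03],[0,0,0.018],[0,0,0.008],[0,0,0.002],[0,0,0]],"spin":[0,0,0,0,0,0,0,0],"jaw":[0.5,0.5,0.5,0.5,0.5,0.5,0.5,0.5]}' 30
python3 -m jog '{"travel":[[0,0,0],[0,0,0],[0,0,0],[0,0,0],[0,0,0],[0,0,0],[0,0,0],[0,0,0]],"spin":[0,0,0,0,0,0,0,0],"jaw":[0.35,0.25,0.15,0.05,0.05,0.05,0.05,0.05]}' 30
python3 - <<'E'
from r import *
go(.4972,-.219,.080)
o=observe();print(o['ft_force'],o['ft_torque'])
E
```

```text
time_s: 20.3
position: [0.4977, -0.219, 0.0815]
ee_rot: [0.779, 0.627, 0.0, 0.0]
ft_force: [-0.2, -0.2, -0.5]
width: 0.0425
grasp_force: 0.0
time_s: 21.1
position: [0.4976, -0.2189, 0.0811]
ee_rot: [0.779, 0.627, 0.0, 0.0]
ft_force: [1.7, -1.1, 1.3]
width: 0.0132
grasp_force: 29.4
t 21.1 delta tool [-0.0002 -0.0004  0.0011] spin -0.0022 z ax [ 5.e-04 -3.e-04 -1.e+00] pos [ 0.4976 -0.2189  0.0811]
[ 1.72820621 -1.08764091  1.34968956] [-0.26581799 -0.24422051  0.02697846]
```

```bash

python3 -m jog '{"travel":[[0,0,-0.002],[0,0,-0.004],[0,0,-0.005],[0,0,-0.005],[0,0,-0.004],[0,0,-0.001],[0,0,0],[0,0,0]],"spin":[0,0,0,0,0,0,0,0],"jaw":[0.05,0.05,0.05,0.05,0.05,0.05,0.05,0.05]}' 30
python3 - <<'E'
from r import *
o=observe();print(o['position'],o['ft_force'],o['width'])
s=cam('scene');im=np.mean([s['color'].astype(float)]+[cam('scene')['color'].astype(float) for _ in range(5)],0)
cv2.imwrite('pics/s10.png',im.astype(np.uint8))
m=soft(im); print(m[184:212,316:336].round().astype(int))
for hp in(.07,.075,.08): print(hp,proj(s,[*(np.array([.474,-.3265])+.033*Y),hp]),proj(s,[*(np.array([.474,-.3265])+.06*Y),hp]))
m0=soft(cv2.imread('pics/s9.png')); print(m0[190:216,316:336].round().astype(int))
E
```

```text
time_s: 21.9
position: [0.4975, -0.2189, 0.1022]
ee_rot: [0.779, 0.627, 0.0, 0.0]
ft_force: [3.0, -3.1, 2.9]
width: 0.0137
grasp_force: 30.3
[ 0.49754555 -0.21890086  0.10215762] [ 2.9821187  -3.1089581   2.87968267] 0.01373397487453934
[[ 0  0  0  0  0  0  0  0  1  1  0  0  1  1  0  0  0  0  1  1]
 [ 0  0  0  0  0  0  0  0  1  2  1  1  1  0  0  0  0  0  0  0]
 [ 0  0  1  0  0  0  0  0  1  1  1  1  1  0  0  0  0  0  1  1]
 [ 0  0  1  1  0  0  0  0  1  1  0  1  0  0  0  0  0  0  1  1]
 [ 0  0  1  1  0  0  0  0  1  1  0  1  1  1  0  0  0  0  1  0]
 [ 0  0  0  0  0  0  0  1  1  0  0  0  0  0  0  0  0  0  1  1]
 [ 0  0  0  0  0  1  1  1  1  0  0  0  1  0  0  0  0  0  0  1]
 [ 0  0  1  0  0  1  1  1  1  1  1  1  0  0  0  0  0  0  0  1]
 [ 0  0  0  0  0  1  2  1  1  1  1  0  0  0  0  0  0  0  0  0]
 [ 0  0  0  0  0  1  1  1  1  1  0  0  0  0  1  1  1  0  0  0]
 [ 0  0  0  0  0  0  1  4  3  1  0  0  0  3  8 12  8  3  0  0]
 [ 0  0  0  0  0  0  1  4  6  2  0  0  1 10 26 32 24 10  2  0]
 [ 0  0  0  0  0  0  0  2  3  1  0  1  1  9 26 36 32 19  5  1]
 [ 0  0  0  0  0  0  0  0  1  1  1  1  1  5 
[... 2024 characters left out ...]
28  5]
 [ 0  0  0  0  1  0  0  0  4 23 54 54 35 30 42 46 40 35 18  3]
 [ 0  0  0  0  1  1  0  0  1 10 38 45 32 26 30 33 32 30 16  3]
 [ 0  0  0  0  0  0  1  1  0  3 15 26 27 26 28 31 32 29 16  3]
 [ 0  0  0  0  0  0  1  0  0  1  6 16 23 25 29 31 32 29 15  3]
 [ 0  0  0  1  0  0  0  1  0  0  2  8 19 25 29 32 32 31 16  3]
 [ 1  1  1  1  0  0  0  2  0  0  2 10 21 25 28 31 30 29 15  2]
 [ 0  0  1  1  0  0  0  1  0  0  2 10 21 27 29 31 30 29 14  2]
 [ 0  0  0  0  0  0  0  1  1  0  1  6 18 29 32 30 31 30 14  2]
 [ 0  0  0  0  0  0  0  1  1  0  0  3 15 33 38 34 33 33 18  3]
 [ 1  0  1  1  0  0  0  0  0  0  0  1  6 24 37 34 32 35 21  5]
 [ 1  1  2  1  0  0  0  0  1  0  0  0  2 10 21 24 23 19 11  3]]
```

```bash

python3 -m jog '{"travel":[[0,0,0],[0,0,0],[0,0,0],[0,0,0],[0,0,0],[0,0,0]],"spin":[0,0,0,0,0,0],"jaw":[0.15,0.25,0.35,0.45,0.5,0.5]}' 30
python3 -m jog '{"travel":[[0,0,-0.02],[0,0,-0.04],[0,0,-0.04],[0,0,-0.03],[0,0,-0.02],[0,0,0],[0,0,0]],"spin":[0,0,0,0,0,0,0],"jaw":[0.5,0.5,0.5,0.5,0.5,0.5,0.5]}' 30
python3 - <<'E'
from r import *
np.set_printoptions(linewidth=200)
o=observe();print(o['position'])
s=cam('scene');im=np.mean([s['color'].astype(float)]+[cam('scene')['color'].astype(float) for _ in range(5)],0)
cv2.imwrite('pics/s11.png',im.astype(np.uint8))
m=soft(im);m0=soft(cv2.imread('pics/s9.png')); print(m[184:214,316:336].round().astype(int))
for d in np.arange(16,27): # shift compare, using block+pointer
    pass
def mv(m):  # centroid of rows per column, pointer columns
    return {u:round((np.clip(m[185:222,u]-6,0,None)*np.arange(185,222)).sum()/np.clip(m[185:222,u]-6,0,None).sum(),2) for u in range(321,335)}
a,b=mv(m0),mv(m);print(a);print(b)
print('red',red(im)); print('fit',fit(s,im))
E
```

```text
time_s: 22.8
position: [0.4972, -0.2186, 0.1019]
ee_rot: [0.779, 0.627, -0.0, -0.0]
ft_force: [0.1, 0.7, -1.0]
width: 0.0428
grasp_force: 0.0
time_s: 23.5
position: [0.4972, -0.2187, 0.2519]
ee_rot: [0.779, 0.627, 0.0, 0.0]
ft_force: [0.1, -0.2, -1.2]
width: 0.0427
grasp_force: 0.0
[ 0.49724022 -0.21871723  0.25194754]
[[ 0  0  0  0  0  0  0  0  0  0  0  0  0  0  0  0  0  0  0  0]
 [ 0  0  0  0  0  0  0  0  0  0  0  0  0  0  0  0  0  0  0  0]
 [ 0  0  0  0  0  0  0  0  0  0  0  0  0  0  0  0  0  0  0  0]
 [ 0  0  0  0  0  0  0  0  0  0  0  0  0  0  0  0  0  0  0  0]
 [ 0  0  0  0  0  0  0  0  0  0  0  0  0  0  0  0  0  0  0  0]
 [ 0  0  0  0  0  0  0  0  0  0  0  0  0  0  0  0  0  0  0  0]
 [ 0  0  0  0  0  0  0  0  0  0  0  0  0  0  0  0  0  0  0  0]
 [ 0  0  0  0  0  0  0  1  0  0  0  0  0  0  0  0  0  0  0  0]
 [ 0  0  0  0  0  0  3  8  7  2  0  0  0  0  0  0  0  0  0  0]
 [ 0  0  0  0  0  2 13 33 34 15  2  0  1  0  1  1  0  0  0  0]
 [ 0  0  0  0  0  3 19 51 61 37 10  3  8  8  9 11  5  1  0  0]
 [ 0  0  0  0  0  1 10 41 63 55 28 13 25 34 33 32 21  5  0  0]
 [ 0  0  0  0  0  0  3 
[... 1396 characters left out ...]
t64(206.87), 333: np.float64(207.7), 334: np.float64(208.24)}
{321: np.float64(nan), 322: np.float64(193.86), 323: np.float64(194.37), 324: np.float64(195.26), 325: np.float64(196.51), 326: np.float64(197.83), 327: np.float64(198.92), 328: np.float64(199.71), 329: np.float64(200.31), 330: np.float64(201.11), 331: np.float64(201.31), 332: np.float64(201.59), 333: np.float64(202.23), 334: np.float64(202.41)}
red (np.float64(319.3769376181474), np.float64(189.31455576559546), np.float64(440.83333333333337), np.int64(15))
fit (array([ 497.38192972, -218.85009456,   75.05295795,    6.96041376]), np.float64(0.12625965921463522))<stdin>:10: RuntimeWarning: invalid value encountered in scalar divide
```

```bash
python3 - <<'E'
from r import *
from scipy.optimize import minimize_scalar
s=cam('scene')
for cols in((0,70),(0,28),(28,70)):
  for th in(.005,.007):
    r=[]
    for fn in('scene0','s8','s9','s11'):
        M=soft(cv2.imread(f'pics/{fn}.png'))[150:240,300:370]
        def cost(h):
            q=render(s,.4974,-.2189,h,th)[:,slice(*cols)];m=M[:,slice(*cols)];g=(m*q).sum()/(q*q).sum();return((m-g*q)**2).sum()
        hs=np.arange(.046,.084,.0005);r.append(round(hs[np.argmin([cost(h) for h in hs])],4))
    print(cols,th,r)
E
```

```text
(0, 70) 0.005 [np.float64(0.056), np.float64(0.056), np.float64(0.055), np.float64(0.075)]
(0, 70) 0.007 [np.float64(0.0555), np.float64(0.0555), np.float64(0.055), np.float64(0.075)]
(0, 28) 0.005 [np.float64(0.057), np.float64(0.057), np.float64(0.057), np.float64(0.0765)]
(0, 28) 0.007 [np.float64(0.057), np.float64(0.057), np.float64(0.057), np.float64(0.0765)]
(28, 70) 0.005 [np.float64(0.0555), np.float64(0.0555), np.float64(0.0535), np.float64(0.0735)]
(28, 70) 0.007 [np.float64(0.0555), np.float64(0.0555), np.float64(0.0535), np.float64(0.0735)]
```

```bash

python3 -m jog '{"travel":[[0,0,0.02],[0,0,0.04],[0,0,0.04],[0,0,0.03],[0,0,0.015],[0,0,0.005],[0,0,0],[0,0,0]],"spin":[0,0,0,0,0,0,0,0],"jaw":[0.5,0.5,0.5,0.5,0.5,0.5,0.4,0.3]}' 30
python3 -m jog '{"travel":[[0,0,0],[0,0,0],[0,0,0],[0,0,0],[0,0,0],[0,0,0],[0,0,0]],"spin":[0,0,0,0,0,0,0],"jaw":[0.2,0.1,0.05,0.05,0.05,0.05,0.05]}' 30
python3 -m jog '{"travel":[[0,0,-0.0005],[0,0,-0.0005],[0,0,-0.0005],[0,0,-0.0003],[0,0,0],[0,0,0]],"spin":[0,0,0,0,0,0],"jaw":[0.05,0.05,0.05,0.05,0.05,0.05]}' 30
python3 -m jog '{"travel":[[0,0,0],[0,0,0],[0,0,0],[0,0,0],[0,0,0],[0,0,0]],"spin":[0,0,0,0,0,0],"jaw":[0.15,0.25,0.35,0.45,0.5,0.5]}' 30
python3 -m jog '{"travel":[[0,0,-0.02],[0,0,-0.04],[0,0,-0.04],[0,0,-0.03],[0,0,-0.02],[0,0,0],[0,0,0]],"spin":[0,0,0,0,0,0,0],"jaw":[0.5,0.5,0.5,0.5,0.5,0.5,0.5]}' 30
python3 - <<'E'
from r import *
s=cam('scene');im=np.mean([s['color'].astype(float)]+[cam('scene')['color'].astype(float) for _ in range(5)],0)
cv2.imwrite('pics/s12.png',im.astype(np.uint8))
for fn in('s11','s12'):
    m=soft(cv2.imread(f'pics/{fn}.png'))
    print({u:round((np.clip(m[185:222,u]-6,0,None)*np.arange(185,222)).sum()/np.clip(m[185:222,u]-6,0,None).sum(),2) for u in range(322,335)})
print('red',red(im),fit(s,im))
for n in('top','scene'):
  cam(n); print([(b['xyz'],b['confidence']) for b in boxes_of(n,'ring')[:1]+boxes_of(n,'marker_tip')[:1]+boxes_of(n,'gauge')[:1]])
E
```

```text
time_s: 24.65
position: [0.4978, -0.219, 0.1028]
ee_rot: [0.779, 0.627, 0.0, 0.001]
ft_force: [0.2, -0.5, 0.7]
width: 0.0259
grasp_force: 0.0
time_s: 25.35
position: [0.4976, -0.219, 0.1021]
ee_rot: [0.779, 0.627, 0.0, 0.0]
ft_force: [1.3, -3.0, 1.5]
width: 0.0133
grasp_force: 33.6
time_s: 25.95
position: [0.4976, -0.2189, 0.1038]
ee_rot: [0.779, 0.627, 0.0, 0.0]
ft_force: [3.5, -3.5, -2.5]
width: 0.0129
grasp_force: 32.8
time_s: 26.55
position: [0.4972, -0.2187, 0.1038]
ee_rot: [0.779, 0.627, -0.0, -0.0]
ft_force: [-0.8, 0.4, 0.3]
width: 0.0426
grasp_force: 0.0
time_s: 27.25
position: [0.4972, -0.2187, 0.2537]
ee_rot: [0.779, 0.627, 0.0, 0.0]
ft_force: [-0.5, 0.8, -1.1]
width: 0.0428
grasp_force: 0.0
{322: np.float64(193.86), 323: np.float64(194.38), 324: np.float64(195.26), 325: np.float64(196.52), 326: np.float64(197.82), 327: np.float64(198.93), 328: np.float64(199.72), 329: np.float64(200.35), 330: np.float64(201.12), 331: np.float64(201.32), 332: np.float64(201.6), 333: np.float64(202.23), 334: np.float64(202.4)}
{322: np.float64(193.68), 323: np.float64(194.21), 324: np.float64(194.97), 325: np.float64(196.13), 326: np.float64(197.64), 327: np.float64(198.67), 328: np.float64(199.73), 329: np.float64(200.79), 330: np.float64(201.0), 331: np.float64(200.97), 332: np.float64(201.27), 333: np.float64(201.94), 334: np.float64(202.2)}
red (np.float64(319.480463096961), np.float64(189.36903039073803), np.float64(460.66666666666663), np.int64(16)) (array([ 497.28577661, -218.94481743,   75.54728476,    7.53263637]), np.float64(0.1344288922095666))
[([0.4922, -0.2117, 0.1119], 0.59), ([0.4651, -0.3192, 0.0355], 0.69)]
[([0.5055, -0.2144, 0.0829], 0.53), ([0.4813, -0.3204, 0.0926], 0.87)]
```

```bash
python3 -c "
from plant import *
print(sign_off())"
```

```text
the job is handed in; nothing more can be done
None
```

The job is handed in at about 28 s of the 69 s allowed, with no verdict returned: the gauge was pressed flush over the pad at about 16 N in all and put back upright in its stand, and the blue marker was raised to about 76 mm, level with the red ring at 76.4 mm, with camera estimates of the pointer spanning about 74 to 77.5 mm, inside the 3 mm limit.

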